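# Set a sliding-jaw gauge on the steel jigger

### The arm

A 6-joint arm with a two-finger parallel gripper is mounted at the origin on the work surface. World frame = base frame: x ahead of the robot, y to its left, z up, the work surface at z = 0. Lengths are in m, angles in degrees, forces in N, time in s.
With the tool pointing down it reaches from about 0.35 to 0.875 m from the base axis. Payload 4.2 kg.
Tool frame: the origin (TCP) lies at the very end of the fingers, on their centre line; the grasp point (between the pads) lies 19 mm behind it; z points along the fingers, x is the direction in which the jaws open and shut, and the axes are right-handed (so a half turn about z gives the same grasp; the last joint's range is limited). The gripper opens to 87 mm and grips with 3 to 60 N. Pads are 19 mm wide; open, the fingers measure 117 mm over their backs; the gripper's body (75 mm by 190 mm) begins 51 mm behind the grasp point.
Start: joints at [-55.084, 22.042, 0.453, 0, -68.411, -14.817], TCP at [0.215, -0.587, 0.223] pointing down, gripper open.
Joint ranges: [-179.83, 179.83], [-69.29, 118.12], [-61.27, 80.66], [-181.25, 117.63], [-171.15, -9.14], [-177.46, 177.46]. Speed limits (degrees/s): [159.86, 159.86, 180, 180, 180, 180].

### API

Orientations are given as a 3x3 rotation matrix whose columns are the frame's x, y, z axes.
In Python, from station import sense, capture, finish_job gives the robot as it stands.
- The arm moves only by the shell command python3 -m crank 'ROWS' [OPENING]. ROWS is JSON, a list of rows, each a list of 4 numbers: the shift along the tool's x, y, z in m, then the turn about the tool's z in rad. A call has 1 to 5 rows; each row shifts and turns the commanded pose from where the row before left it, along the tool's axes as they then stand; what a row does not reach is not made up. A row lasts 1/12 s, in which the tool goes at most 41.7 mm and 7.16 degrees, less where a joint would pass 70% of its speed; a pose out of reach is approached as far as the arm can. A call with a gripper value outside its range is refused whole. OPENING is the finger opening in m, from 0 to 0.087, set as the call begins (- or left out, the last holds). The fingers move at their own pace and stop on an object; the grip force is fixed at half the most. Time passes only in rows, so rows that do not move let the fingers close. It gives the time, the measured TCP pose, the force and the opening at its end, in the units of the state.
- sense(): the state, without advancing time (a new reading comes with each control period).
- capture(name): name is "scene" or "top" or "wrist"; returns a dict with "pixels" (384x512x3 uint8, red, green, blue), "depth" (384x512 float32, m along the optical axis (not along the pixel's ray), 0 where there is no reading), "fx", "fy", "cx", "cy" (pixels), "world_from_camera" (4x4, takes a point from camera to world coordinates); the wrist camera has in their place "hand_eye" (4x4, takes a point from camera to tool coordinates, whose origin is the TCP and whose axes are the tool frame's). Camera axes: x right, y down, z forward; pixel columns grow to the right and rows downward; lengths in m; the calibration is good to about 2 mm. A picture is of the moment at which its call begins: read the wrist's pose just before it.
- finish_job(): hands the job in, once; it reports no verdict.
The state is a dict: "time_s": time; "joints": joint angles; "joint_velocities": joint speeds; "effort": joint torques, N m; "tcp_pos": TCP position; "ee_rot": TCP orientation; "wrist_force": force on the tool from outside, world axes, zero at the start; "moment": the same for the moment, N m; "gripper_width": opening from 0.0 (shut) to 1.0 (fully open).
Only numpy, scipy, OpenCV 4.12 (cv2) and the standard library are available. Lean on these libraries where they do the work, as an engineer would, in place of code of your own. Each camera call takes 0.05 s, during which the arm holds its last target.

### The job

A holder is to be made to the size of the steel jigger, so set the gauge on it: take the jigger off the upper tier of the lazy susan and stand it, wide end down as it stands now, on the bed of the wooden gauge in the middle of the gap between the two jaws. Then slide the moving jaw along by its post, gently, until the jigger is caught against the sprung pad of the fixed jaw and you feel it press back, and let go: the jigger must stay upright and lightly held between both jaws, never squeezed hard. Leave the glasses, the bottle, the stopper and the scoop where they are.

Things in the scene. Friction and masses are not known exactly. Their poses are not given: they have to be found in the camera images.
- jigger_center (a point): Centre (half-way up) of the steel jigger, z up along it. Two cups foot to foot, 110 mm tall: the wide one, below, ends in a round band 60 mm wide and 12 mm tall; waist 24 mm; the open upper cup ends in a straight band 50 mm wide over the top 14 mm (41 to 55 mm above this point), the place to grip. 0.14 to 0.28 kg. It starts on the upper tier of the lazy susan.
- jigger: The same jigger, origin under the centre of its wide end.
- susan: Pale wood two-tier lazy susan; origin on the table on its axis. Lower tier 320 mm across, its top 30 mm up; upper tier 176 mm across, its top 130 mm up. It turns freely.
- gauge: Pale wood gauge like a big bench caliper, fixed to the table. Origin under the centre of its bed; the bed is 96 mm wide (x) and 330 mm long (y), its top 20 mm above the table. The fixed jaw is at the +y end; the moving jaw slides along y and closes towards +y.
- pad: Flat sprung pad on the fixed jaw, 70 mm wide, 8 mm thick, its top 44 mm above the bed. Origin at the bed's top in the middle of the pad's contact face, which looks to the gauge's -y and stands 118 mm along the gauge's +y, 12 mm in front of the solid face of the fixed jaw block (80 mm wide, 45 mm tall). The pad gives way at 3 N and moves back 4 mm, at 4 N, to a hard stop.
- jaw: Moving jaw: a slide plate with an 80 mm wide block, 45 mm tall over the bed, at its front. Origin at bed-top height in the middle of the block's front face, which looks to the gauge's +y. Fully open it is at y = -20 mm in the gauge's frame; it slides 100 mm towards +y and starts 0 to 25 mm from fully open. About 6 N of friction resists it and holds it where it is left.
- jaw_foot (a point): Middle of the front face of the moving jaw's block, 23 mm above the bed. Here a flat foot, 70 mm wide and 41 mm tall, stands out towards +y on a screw, by anything from 8 to 22 mm: set differently each time and not measured, too stiff to push in, so where it meets the jigger must be felt. The foot is part of the moving jaw; this point does not move with its setting.
- post_top (a point): Centre of the top of the square wooden post on the slide by which it is pushed or gripped: 26 by 26 mm (sides along the gauge's x and y), rising 83 mm from the slide's plate; its top is 115 mm above the table; it stands 55 mm behind the moving jaw's face.
- glass1: Small clear drinking glass 1, a bystander on the lower tier: 54 mm across, 75 mm tall, origin under its centre.
- glass2: Small clear drinking glass 2, a bystander on the lower tier: 54 mm across, 75 mm tall, origin under its centre.
- glass3: Small clear drinking glass 3, a bystander on the lower tier: 54 mm across, 75 mm tall, origin under its centre.
- glass4: Small clear drinking glass 4, a bystander on the lower tier: 54 mm across, 75 mm tall, origin under its centre.
- rum: Sealed rum bottle, bystander: 74 mm across, 260 mm tall, origin under its centre.
- stopper: Glass stopper standing on its knob, bystander: 52 mm across, 80 mm tall, origin under its centre.
- scoop: Red plastic scoop lying on the table, bystander: about 160 mm long, 55 mm wide, 30 mm tall; origin under the centre of its bowl, handle along its -x.
Not all that is in view belongs to the job. What is shaped like the jigger but orange or purple is not meant.

How it is judged:
By the outcome, as a careful person would: the job done as asked, in the order asked, and still so for the second after the job is handed in, with the robot touching nothing.
It also fails if it takes over 64 s, if anything falls off the work surface, if the arm or the gripper's body presses on something with over 40 N, if the wrist force passes 120 N, or if a joint passes its speed limit or range.

## Working session

There is one attempt and no reset: what is moved stays moved. The work goes in short steps, Python scripts to look and compute and a shell command to move; the robot and the scene stay as the last step left them, time stands still between calls to the robot, and variables do not carry over. Pictures are saved under pics/ and viewed, and the job is handed in when it is done.

```bash
ls; mkdir -p pics; python3 - <<'E'
from station import sense,capture
import cv2,numpy as np,pickle
s=sense();print(s)
for n in("scene","top","wrist"):
    c=capture(n);pickle.dump(c,open(n+".pkl","wb"))
    cv2.imwrite(f"pics/{n}0.png",c["pixels"][:,:,::-1])
    print(n,c["fx"],c["cx"],c["cy"],np.round(c.get("world_from_camera",c.get("hand_eye")),3).tolist())
E
```

```text
pics
{'time_s': 0.0, 'joints': array([-5.50834654e+01,  2.20905523e+01,  3.79204767e-01, -3.09059205e-02,
       -6.84111912e+01, -1.48192650e+01]), 'joint_velocities': array([ 0.01361887, -0.01568173,  0.00280918, -0.13965909,  0.03097526,
       -0.00245516]), 'effort': array([ 6.16571979e-04, -3.90663886e+01,  1.87409502e+01,  4.22018319e+00,
        1.10230819e-02, -1.87949158e-04]), 'tcp_pos': array([ 0.21460099, -0.58634954,  0.22145292]), 'ee_rot': array([[-3.43427153e-01,  9.39178966e-01, -8.12846323e-04],
       [ 9.39176751e-01,  3.43428109e-01,  2.04075541e-03],
       [ 2.19578883e-03, -6.25555473e-05, -9.99997587e-01]]), 'wrist_force': array([-0.28457746,  0.34117163,  0.49007966]), 'moment': array([-0.00927504, -0.02960975, -0.04052954]), 'gripper_width': 0.9963818962146717}
scene 472.1785334923566 255.5668191025026 193.64658882601876 [[0.805, 0.416, -0.423, 1.185], [0.594, -0.566, 0.572, -0.773], [-0.001, -0.712, -0.703, 1.281], [0.0, 0.0, 0.0, 1.0]]
top 360.9875297152872 254.88077781961374 198.8777167775981 [[-0.018, -0.998, 0.062, 0.43], [-1.0, 0.019, 0.016, 0.149], [-0.017, -0.061, -0.998, 1.139], [0.0, 0.0, 0.0, 1.0]]
wrist 309.7801405254817 257.3441822365095 188.88959110444267 [[1.0, -0.001, -0.0, 0.0], [0.001, 0.953, 0.303, -0.084], [0.0, -0.303, 0.953, -0.162], [0.0, 0.0, 0.0, 1.0]]
```

View pics/scene0.png

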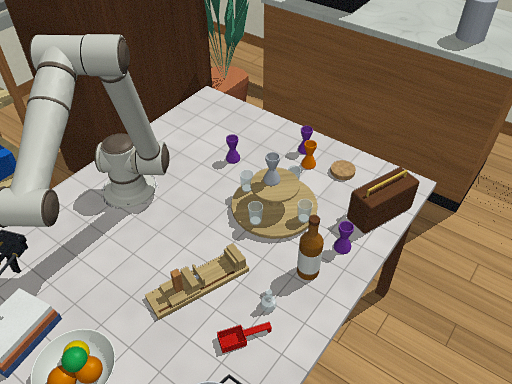

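View pics/top0.png

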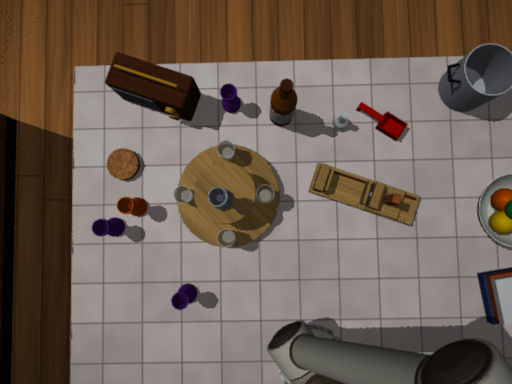

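View pics/wrist0.png

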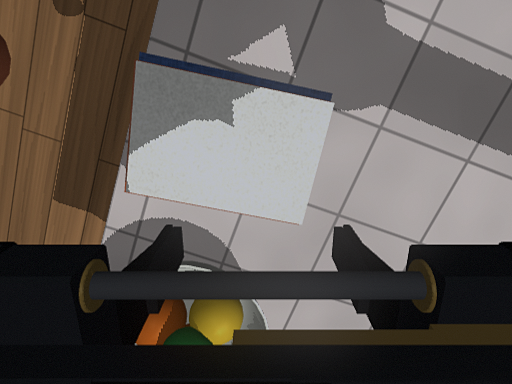

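```bash
cat > h.py <<'E'
import pickle,numpy as np,cv2
def load(n): return pickle.load(open(n+".pkl","rb"))
def cloud(c,T=None):
    T=c["world_from_camera"] if T is None else T
    d=c["depth"];v,u=np.mgrid[:d.shape[0],:d.shape[1]]
    P=np.stack([(u-c["cx"])/c["fx"]*d,(v-c["cy"])/c["fy"]*d,d],-1)
    W=P@T[:3,:3].T+T[:3,3]; W[d<=0]=np.nan
    return W
def ray(c,u,v,z,T=None):
    T=c["world_from_camera"] if T is None else T
    r=T[:3,:3]@np.array([(u-c["cx"])/c["fx"],(v-c["cy"])/c["fy"],1]);o=T[:3,3]
    return o+r*(z-o[2])/r[2]
E
python3 - <<'E'
from h import *
c=load("top");W=cloud(c)
im=c["pixels"][:,:,::-1]
cv2.imwrite("pics/tg.png",cv2.resize(im[150:240,290:440],None,fx=5,fy=5,interpolation=cv2.INTER_CUBIC))
cv2.imwrite("pics/ts.png",cv2.resize(im[130:260,160:300],None,fx=4.5,fy=4.5,interpolation=cv2.INTER_CUBIC))
s=load("scene")["pixels"][:,:,::-1]
cv2.imwrite("pics/sg.png",cv2.resize(s[235:325,135:265],None,fx=6,fy=6,interpolation=cv2.INTER_CUBIC))
for p in [(218,198),(218,190),(210,198),(228,215),(250,175),(396,200),(360,205),(345,188),(318,180),(375,190),(130,300)]:
    print(p,W[p[1],p[0]].round(3))
for n in("top","scene"):
    W=cloud(load(n))
    for lo,hi in((.225,.26),(.125,.14),(.025,.035)):
        m=(W[...,2]>lo)&(W[...,2]<hi)&(W[...,0]>.2)&(W[...,0]<.75)&(W[...,1]>-.02)&(W[...,1]<.45)
        q=W[m]; print(n,lo,len(q),q.min(0).round(3) if len(q) else '',q.max(0).round(3)if len(q) else '')
E
```

```text
(218, 198) [0.493 0.261 0.189]
(218, 190) [0.512 0.259 0.208]
(210, 198) [0.491 0.278 0.221]
(228, 215) [0.449 0.241 0.131]
(250, 175) [0.56  0.178 0.127]
(396, 200) [ 0.482 -0.233  0.116]
(360, 205) [ 0.474 -0.157  0.02 ]
(345, 188) [ 0.528 -0.114  0.018]
(318, 180) [ 0.549 -0.023  0.065]
(375, 190) [ 0.516 -0.19   0.068]
(130, 300) [ 0.191  0.564 -0.002]
top 0.225 106 [0.47  0.233 0.225] [0.517 0.281 0.245]
top 0.125 2625 [0.426 0.052 0.125] [0.748 0.339 0.14 ]
top 0.025 4424 [ 0.201 -0.019  0.025] [0.747 0.408 0.035]
scene 0.225 111 [0.47  0.227 0.226] [0.521 0.279 0.245]
scene 0.125 1131 [0.426 0.048 0.125] [0.747 0.336 0.14 ]
scene 0.025 2117 [0.207 0.052 0.025] [0.743 0.408 0.035]
```

```bash
python3 - <<'E'
from h import *
for n in("top","scene"):
    W=cloud(load(n))
    m=(W[...,0]>.3)&(W[...,0]<.65)&(W[...,1]>-.5)&(W[...,1]<.0)&(W[...,2]>.012)&(W[...,2]<.135)
    q=W[m]
    print(n,len(q)); print(np.histogram(q[:,2],bins=np.arange(.01,.14,.005)))
E
```

```text
top 3406
(array([ 23, 786, 966,  87, 369, 130,  36,  64,  63,  46, 350, 315,  39,
         5,   4,   9,   7,   5,   7,   8,  39,  48,   0,   0,   0]), array([0.01 , 0.015, 0.02 , 0.025, 0.03 , 0.035, 0.04 , 0.045, 0.05 ,
       0.055, 0.06 , 0.065, 0.07 , 0.075, 0.08 , 0.085, 0.09 , 0.095,
       0.1  , 0.105, 0.11 , 0.115, 0.12 , 0.125, 0.13 , 0.135]))
scene 3062
(array([ 79, 559, 775, 185, 296, 208,  57,  72,  56,  78, 226, 273,  58,
        13,   9,  10,  10,  12,  10,  11,  32,  33,   0,   0,   0]), array([0.01 , 0.015, 0.02 , 0.025, 0.03 , 0.035, 0.04 , 0.045, 0.05 ,
       0.055, 0.06 , 0.065, 0.07 , 0.075, 0.08 , 0.085, 0.09 , 0.095,
       0.1  , 0.105, 0.11 , 0.115, 0.12 , 0.125, 0.13 , 0.135]))
```

```bash
python3 - <<'E'
from h import *
for n in("top","scene"):
    W=cloud(load(n))
    m=(W[...,0]>.4)&(W[...,0]<.62)&(W[...,1]>-.33)&(W[...,1]<.03)&(W[...,2]>.013)&(W[...,2]<.135)
    nl,lab,st,_=cv2.connectedComponentsWithStats(m.astype(np.uint8))
    k=1+np.argmax(st[1:,4]); m=lab==k
    q=W[m]
    def rect(a): 
        r=cv2.minAreaRect((a[:,:2]*1000).astype(np.float32)); return np.round(r[0],1),np.round(r[1],1),round(r[2],1)
    print(n,len(q),rect(q))
    print("base",rect(q[q[:,2]<.027]))
    t=q[(q[:,2]>.108)];print("post",rect(t),np.median(t,0).round(4))
    t=q[(q[:,2]>.06)&(q[:,2]<.075)]
    # split
    ctr=np.array(rect(q)[0])/1000
    a=t[t[:,1]>-.1];b=t[t[:,1]<-.1]
    print("fix",rect(a),"mov",rect(b), np.median(a[:,2]),np.median(b[:,2]))
    t=q[(q[:,2]>.027)&(q[:,2]<.045)];print("plate",rect(t[t[:,1]<-.19]))
    # rim
    t=W[(W[...,2]>.225)&(W[...,2]<.25)&(W[...,0]>.44)&(W[...,0]<.55)&(W[...,1]>.2)&(W[...,1]<.31)]
    print("rim",rect(t),np.percentile(t[:,2],95), cv2.minEnclosingCircle((t[:,:2]*1000).astype(np.float32)))
E
```

```text
top 3313 (array([ 511.1, -170.3]), array([330.3,  96.9]), 70.2)
base (array([ 511.1, -170.3]), array([330.3,  96.9]), 70.2)
post (array([ 488.1, -234. ]), array([24.8, 25.7]), 69.2) [ 0.4879 -0.2333  0.1151]
fix (array([557.9, -40.6]), array([40. , 79.7]), 69.9) mov (array([ 499.3, -203. ]), array([87. , 79.9]), 70.0) 0.06489461210096348 0.06480594306711018
plate (array([ 484. , -245.9]), array([134.1,  90.9]), 70.4)
rim (array([493.6, 256.9]), array([47.5, 47.4]), 0.2) 0.24229918828456767 ((494.6910400390625, 257.6585693359375), 24.817399978637695)
scene 2921 (array([ 511.8, -174.5]), array([328.5, 103.7]), 70.3)
base (array([ 512.3, -174.7]), array([329.6, 101.6]), 69.6)
post (array([ 488. , -239.8]), array([28. , 29.3]), 89.5) [ 0.4912 -0.2397  0.1145]
fix (array([559.5, -45.5]), array([41.8, 82.7]), 68.8) mov (array([ 498. , -207.9]), array([90. , 81.9]), 68.5) 0.06575139804009211 0.06539897397537131
plate (array([ 486.4, -248.4]), array([126.9,  98.8]), 72.0)
rim (array([496.9, 252.5]), array([48. , 52.7]), 35.4) 0.24304846495146404 ((495.8868103027344, 252.86474609375), 27.205259323120117)
```

View pics/tg.png

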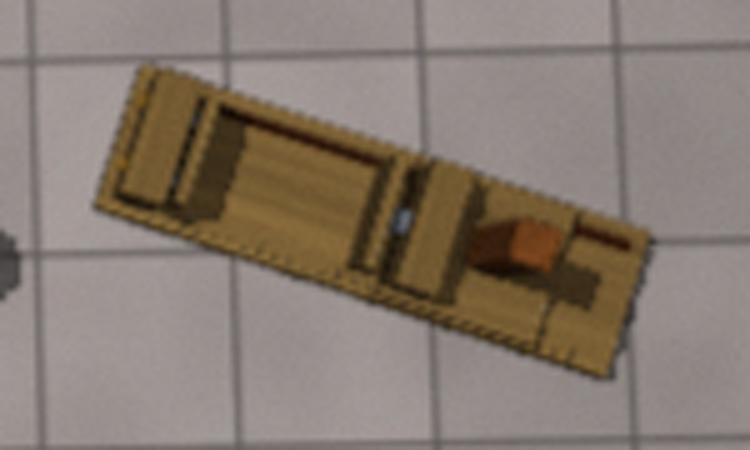

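View pics/sg.png

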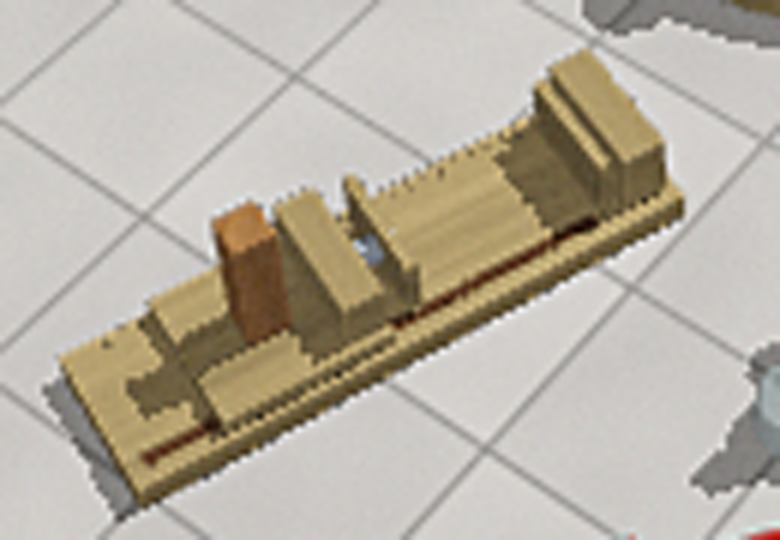

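View pics/ts.png

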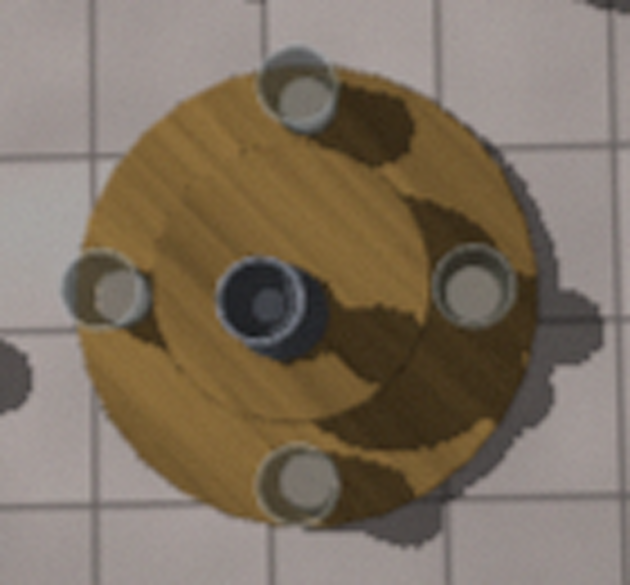

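```bash
cat >> h.py <<'E'
def goto(s,x,y,z,yaw=160.0):
    R=s["ee_rot"];d=np.array([x,y,z])-s["tcp_pos"];t=R.T@d
    cur=np.degrees(np.arctan2(R[1,0],R[0,0]))
    w=(cur-yaw+90)%180-90
    print("t",round(s["time_s"],2),"pos",s["tcp_pos"].round(4),"yaw",round(cur,2),"| shift",t.round(4),"turn rad",round(np.radians(w),4),"F",s["wrist_force"].round(2),"w",round(s["gripper_width"]*87,1))
E
python3 -m crank '[[0,0,-0.02,-0.124],[0,0,-0.02,-0.124],[0,0,-0.02,-0.124],[0,0,-0.02,-0.124],[0,0,-0.02,-0.124]]' 0.087
python3 -m crank '[[0,0,0,-0.124],[0,0,0,-0.124],[0,0,0,0]]'
python3 -c "
from h import *;from station import sense
goto(sense(),.491,-.227,.32)"
```

```text
time_s: 0.57
tcp_pos: [0.2147, -0.5866, 0.3231]
ee_rot: [[-0.829, 0.56, -0.0], [0.56, 0.829, 0.001], [0.001, 0.001, -1.0]]
wrist_force: [0.7, -0.4, 0.5]
gripper_width: 1.002
time_s: 0.82
tcp_pos: [0.2149, -0.5868, 0.3225]
ee_rot: [[-0.939, 0.343, 0.0], [0.343, 0.939, 0.0], [-0.0, 0.0, -1.0]]
wrist_force: [-0.3, -0.1, -0.8]
gripper_width: 1.0
t 0.82 pos [ 0.2149 -0.5868  0.3225] yaw 159.95 | shift [-0.1361  0.4326  0.0027] turn rad -0.0009 F [-0.26 -0.11 -0.78] w 87.0
```

```bash

python3 -m crank '[[-0.012,0.038,0,0],[-0.012,0.038,0,0],[-0.012,0.038,0,0],[-0.012,0.038,0,0],[-0.012,0.038,0,0]]' >/dev/null
python3 -m crank '[[-0.012,0.038,0,0],[-0.012,0.038,0,0],[-0.012,0.038,0,0],[-0.012,0.038,0,0],[-0.012,0.038,0,0]]' >/dev/null
python3 -m crank '[[-0.016,0.036,0,0],[0,0.017,0,0],[0,0,0,0],[0,0,0,0]]'
python3 - <<'E'
from h import *;from station import sense,capture
s=sense();goto(s,.494,.256,.32)
c=capture("wrist");T=np.eye(4);T[:3,:3]=s["ee_rot"];T[:3,3]=s["tcp_pos"];c["world_from_camera"]=T@c["hand_eye"]
pickle.dump(c,open("w1.pkl","wb"));cv2.imwrite("pics/w1.png",c["pixels"][:,:,::-1])
W=cloud(c)
for p in np.mgrid[60:512:80,40:300:60].reshape(2,-1).T: print(p,W[p[1],p[0]].round(3).tolist(),end=' ')
E
```

```text
time_s: 1.98
tcp_pos: [0.4919, -0.2266, 0.322]
ee_rot: [[-0.939, 0.345, -0.001], [0.345, 0.939, 0.0], [0.001, -0.0, -1.0]]
wrist_force: [0.3, -0.8, 0.6]
gripper_width: 0.998
t 1.98 pos [ 0.4919 -0.2266  0.322 ] yaw 159.82 | shift [0.1645 0.4537 0.0021] turn rad -0.0032 F [ 0.33 -0.85  0.6 ] w 86.8
[60 40] [0.703, -0.467, -0.003] [ 60 100] [0.745, -0.395, -0.001] [ 60 160] [0.793, -0.315, 0.0] [ 60 220] [0.848, -0.225, -0.001] [ 60 280] [0.527, -0.279, 0.414] [140  40] [0.595, -0.427, -0.001] [140 100] [0.632, -0.353, 0.001] [140 160] [0.674, -0.271, 0.0] [140 220] [0.72, -0.178, 0.0] [140 280] [0.511, -0.269, 0.408] [220  40] [0.488, -0.388, -0.001] [220 100] [0.52, -0.312, -0.001] [220 160] [0.554, -0.227, -0.001] [220 220] [0.594, -0.131, -0.001] [220 280] [0.491, -0.26, 0.407] [300  40] [0.381, -0.348, -0.001] [300 100] [0.407, -0.27, -0.001] [300 160] [0.435, -0.183, -0.0] [300 220] [0.467, -0.084, -0.001] [300 280] [0.469, -0.252, 0.407] [380  40] [0.275, -0.309, -0.0] [380 100] [0.294, -0.229, -0.0] [380 160] [0.314, -0.138, -0.003] [380 220] [0.339, -0.037, -0.001] [380 280] [0.448, -0.245, 0.408] [460  40] [0.167, -0.27, -0.001] [460 100] [0.18, -0.187, -0.001] [460 160] [0.196, -0.095, -0.0] [460 220] [0.211, 0.011, -0.003] [460 280] [0.43, -0.243, 0.414]
```

View pics/w1.png

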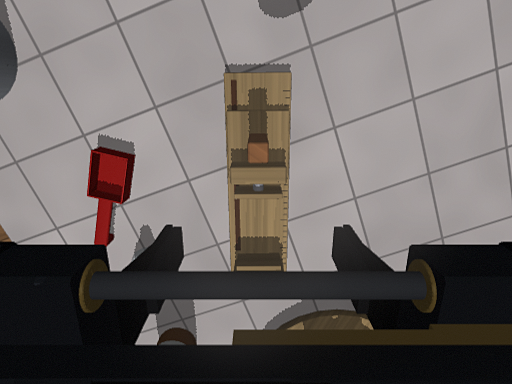

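```bash

python3 -m crank '[[0,-0.035,0,0],[0,-0.035,0,0],[0,-0.03,0,0],[0,0,0,0],[0,0,0,0]]' 
cat >> h.py <<'E'
def wcap(name):
    from station import sense,capture
    s=sense();c=capture("wrist");T=np.eye(4);T[:3,:3]=s["ee_rot"];T[:3,3]=s["tcp_pos"];c["world_from_camera"]=T@c["hand_eye"]
    pickle.dump(c,open(name+".pkl","wb"));cv2.imwrite(f"pics/{name}.png",c["pixels"][:,:,::-1]);return s,c
def rect(a): 
    r=cv2.minAreaRect((a[:,:2]*1000).astype(np.float32)); return np.round(r[0],1),np.round(r[1],1),round(r[2],1)
E
python3 - <<'E'
from h import *
wcap("w2")
for n in("w1","w2"):
    W=cloud(load(n))
    m=(W[...,0]>.4)&(W[...,0]<.62)&(W[...,1]>-.36)&(W[...,1]<.03)&(W[...,2]>.013)&(W[...,2]<.135)
    nl,lab,st,_=cv2.connectedComponentsWithStats(m.astype(np.uint8))
    m=lab==1+np.argmax(st[1:,4]); q=W[m]
    print(n,len(q),"base",rect(q[q[:,2]<.027]))
    t=q[(q[:,2]>.108)];print("post",rect(t),np.median(t,0).round(4))
    t=q[(q[:,2]>.06)&(q[:,2]<.075)]
    a=t[t[:,1]>-.1];b=t[t[:,1]<-.1]
    print("fix",rect(a) if len(a)else'',"mov",rect(b), np.median(a[:,2]),np.median(b[:,2]))
E
```

```text
time_s: 2.45
tcp_pos: [0.4555, -0.3235, 0.3223]
ee_rot: [[-0.937, 0.35, -0.001], [0.35, 0.937, 0.0], [0.001, -0.0, -1.0]]
wrist_force: [0.4, 0.4, -0.5]
gripper_width: 0.998
w1 12266 base (array([ 507.9, -178.4]), array([319.8,  96.2]), 70.1)
post (array([ 486.5, -238.5]), array([26.1, 25.4]), 70.2) [ 0.4857 -0.2392  0.1141]
fix (array([550.5, -60.2]), array([ 8.6, 69.8]), 69.8) mov (array([ 497.1, -208.7]), array([89.7, 79.3]), 71.1) 0.06311502636671965 0.06401288577044426
w2 7511 base (array([ 490.2, -227.2]), array([217.5,  96.1]), 70.1)
post (array([ 486.4, -239.2]), array([25.8, 25. ]), 69.8) [ 0.4859 -0.2402  0.1139]
fix  mov (array([ 496.9, -208.9]), array([90.4, 78.8]), 69.3) nan 0.06395053056879058
  return _methods._mean(a, axis=axis, dtype=dtype,
  ret = ret.dtype.type(ret / rcount)
```

View pics/w2.png

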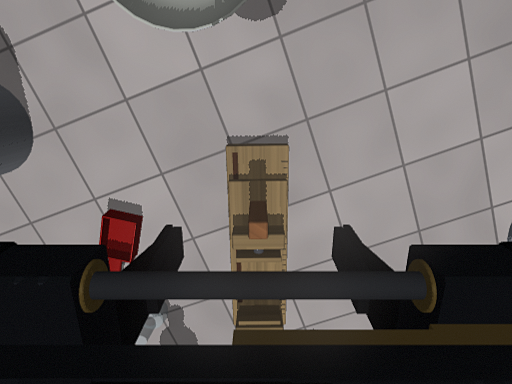

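```bash

python3 -m crank '[[0.0118,0.039,-0.006,0],[0.0118,0.039,-0.006,0],[0.0118,0.039,-0.006,0],[0.0118,0.039,-0.006,0],[0.0118,0.039,-0.006,0]]' >/dev/null
python3 -m crank '[[0.0118,0.039,-0.006,0],[0.0118,0.039,-0.006,0],[0.0118,0.039,-0.006,0],[0.0118,0.039,-0.006,0],[0.0118,0.039,-0.006,0]]' >/dev/null
python3 -m crank '[[0.0118,0.039,0,0],[0.0118,0.039,0,0],[0.0118,0.039,0,0],[0,0,0,0],[0,0,0,0]]'
cat > jig.py <<'E'
from h import *
import sys
s,c=wcap(sys.argv[1]);W=cloud(c)
goto(s,.494,.256,.4)
m=(W[...,2]>.215)&(W[...,2]<.26)&(abs(W[...,0]-.494)<.06)&(abs(W[...,1]-.256)<.06)
t=W[m];v,u=np.nonzero(m);print("px",u.min(),u.max(),v.min(),v.max())
k=np.median(np.sort(t[:,2])[-200:]);print("n",len(t),"ztop",k)
t=t[t[:,2]>k-.003];cc=cv2.minEnclosingCircle((t[:,:2]*1000).astype(np.float32));print("rim circle",cc,"bbox mid",(t[:,:2].min(0)+t[:,:2].max(0))/2, t[:,:2].max(0)-t[:,:2].min(0))
e=cv2.fitEllipse(np.argwhere(m)[:,::-1].astype(np.float32)) if 0 else None
E
python3 jig.py j1
```

```text
time_s: 3.75
tcp_pos: [0.4874, 0.2099, 0.3818]
ee_rot: [[-0.94, 0.341, -0.001], [0.341, 0.94, -0.001], [0.001, -0.001, -1.0]]
wrist_force: [0.1, -0.6, 0.4]
gripper_width: 1.001
t 3.75 pos [0.4874 0.2099 0.3818] yaw 160.04 | shift [ 0.0096  0.0456 -0.0183] turn rad 0.0007 F [ 0.07 -0.62  0.41] w 87.1
px 243 288 192 238
n 1073 ztop 0.2396748049068684
rim circle ((493.88824462890625, 254.53643798828125), 24.930374145507812) bbox mid [0.49388829 0.25461492] [0.0494165  0.04953262]
```

View pics/j1.png

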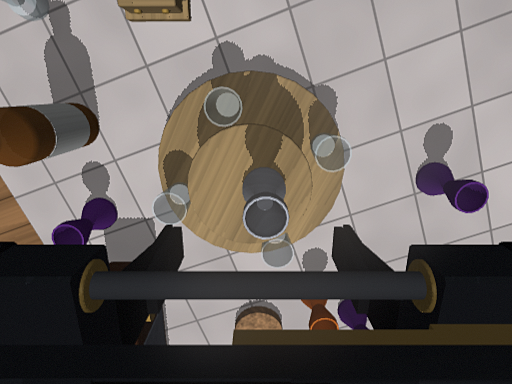

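```bash

python3 -m crank '[[0.009,0.022,0,0],[0,0.022,0,0],[0,0,0.03,0],[0,0,0.03,0],[0,0,0.02,0]]' >/dev/null
python3 -m crank '[[0,0,0,0],[0,0,0,0]]' >/dev/null
python3 -c "
from h import *;from station import sense
goto(sense(),.4939,.2546,.214)"
```

```text
t 4.38 pos [0.4949 0.2506 0.3028] yaw 159.76 | shift [0.0023 0.0035 0.0888] turn rad -0.0042 F [-0.1  -0.38  0.89] w 86.8
```

```bash

python3 -m crank '[[0.0015,0.0025,0.02,0],[0,0,0.025,0],[0,0,0.02,0],[0,0,0.015,0],[0,0,0.008,0]]'
python3 -m crank '[[0,0,0,0],[0,0,0,0],[0,0,0,0]]' >/dev/null
python3 -c "
from h import *;from station import sense
goto(sense(),.4939,.2546,.214)"
```

```text
time_s: 4.8
tcp_pos: [0.4947, 0.2545, 0.2151]
ee_rot: [[-0.938, 0.345, 0.001], [0.345, 0.938, 0.001], [-0.001, 0.001, -1.0]]
wrist_force: [-0.2, -0.3, -1.2]
gripper_width: 1.004
t 5.05 pos [0.4953 0.2554 0.2167] yaw 159.83 | shift [ 0.0011 -0.0012  0.0027] turn rad -0.0029 F [0.32 0.27 1.13] w 87.2
```

```bash

python3 -m crank '[[0,0,0.001,0],[0,0,0,0],[0,0,0,0],[0,0,0,0],[0,0,0,0]]' 0.045
python3 -m crank '[[0,0,0,0],[0,0,0,0],[0,0,0,0],[0,0,0,0],[0,0,0,0]]' 

```

```text
time_s: 5.47
tcp_pos: [0.4943, 0.2549, 0.2137]
ee_rot: [[-0.939, 0.345, 0.0], [0.345, 0.939, 0.0], [-0.0, 0.0, -1.0]]
wrist_force: [0.4, 0.3, -1.1]
gripper_width: 0.71
time_s: 5.88
tcp_pos: [0.4944, 0.2548, 0.2136]
ee_rot: [[-0.939, 0.345, 0.0], [0.345, 0.939, -0.0], [-0.0, -0.0, -1.0]]
wrist_force: [-0.0, -1.0, -0.3]
gripper_width: 0.562
```

```bash

python3 -m crank '[[0,0,0,0],[0,0,0,0],[0,0,0,0],[0,0,0,0]]' 0.03
python3 -m crank '[[0,0,-0.005,0],[0,0,-0.01,0],[0,0,-0.02,0],[0,0,-0.03,0],[0,0,-0.03,0]]'
python3 -m crank '[[0,0,-0.01,0],[0,0,0,0],[0,0,0,0]]'
python3 -c "
from h import *
s,c=wcap('g1')
goto(s,.5304,-.1155,.32)
import cv2
from station import capture
for n in('scene','top'):
  t=capture(n);pickle.dump(t,open(n+'g.pkl','wb'))
  cv2.imwrite('pics/%sg.png'%n,t['pixels'][:,:,::-1])"
```

```text
time_s: 6.22
tcp_pos: [0.4943, 0.2548, 0.2136]
ee_rot: [[-0.939, 0.345, 0.0], [0.345, 0.939, -0.0], [-0.0, 0.0, -1.0]]
wrist_force: [0.7, -0.3, 0.3]
gripper_width: 0.564
time_s: 6.63
tcp_pos: [0.4935, 0.2545, 0.3092]
ee_rot: [[-0.939, 0.345, -0.002], [0.345, 0.939, -0.002], [0.002, -0.002, -1.0]]
wrist_force: [1.0, 0.3, -1.8]
gripper_width: 0.563
time_s: 6.88
tcp_pos: [0.4935, 0.2549, 0.3177]
ee_rot: [[-0.939, 0.345, -0.002], [0.345, 0.939, 0.001], [0.002, -0.0, -1.0]]
wrist_force: [-0.7, -0.1, -3.8]
gripper_width: 0.568
t 6.88 pos [0.4935 0.2549 0.3177] yaw 159.82 | shift [-0.1624 -0.3349 -0.0026] turn rad -0.0032 F [-0.72 -0.05 -3.83] w 49.4
```

View pics/g1.png

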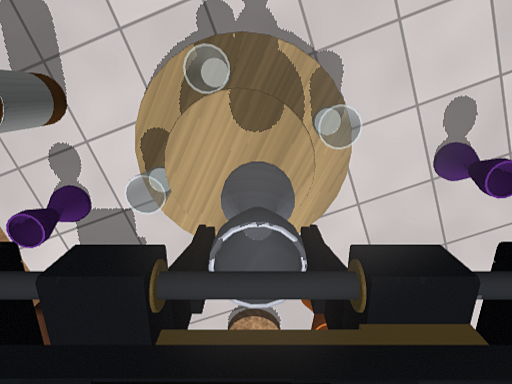

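View pics/sceneg.png

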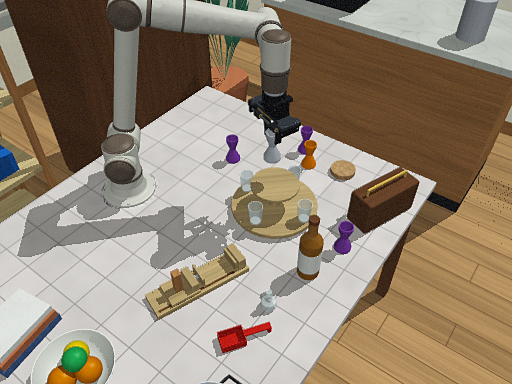

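```bash

python3 -m crank '[[-0.01,-0.02,0,0],[-0.018,-0.036,0,0],[-0.018,-0.037,0,0],[-0.018,-0.037,0,0],[-0.018,-0.037,0,0]]' >/dev/null
python3 -m crank '[[-0.018,-0.037,0,0],[-0.018,-0.037,0,0],[-0.018,-0.037,0,0],[-0.015,-0.035,0,0],[-0.01,-0.02,0,0]]' >/dev/null
python3 -m crank '[[0,0,0,0],[0,0,0,0],[0,0,0,0]]' 
python3 - <<'E'
from h import *
s,c=wcap("g2");goto(s,.5304,-.1155,.104);goto(s,.5304,-.1155,.104)
W=cloud(c);R=s["ee_rot"]
L=(W-s["tcp_pos"])@R  # tool coords
m=(abs(L[...,0])<.024)&(abs(L[...,1])<.04)&(L[...,2]>-.06)&(L[...,2]<.0)
v,u=np.nonzero(m);print(len(u),u.min(),u.max(),v.min(),v.max())
t=L[m];print("z pct",np.percentile(t[:,2],[2,10,50,90]))
m=(W[...,2]>.06)&(W[...,2]<.075)&(abs(W[...,0]-.5)<.1)&(W[...,1]<0)&(W[...,1]>-.3);t=W[m];a=t[t[:,1]>-.12];b=t[t[:,1]<-.12];print(rect(a) if len(a)else 0,rect(b) if len(b) else 0)
E
```

```text
time_s: 8.12
tcp_pos: [0.5301, -0.1131, 0.3172]
ee_rot: [[-0.939, 0.345, -0.003], [0.345, 0.939, 0.0], [0.003, -0.001, -1.0]]
wrist_force: [0.1, 0.3, -3.1]
gripper_width: 0.568
t 8.12 pos [ 0.5301 -0.1131  0.3172] yaw 159.81 | shift [-0.0017 -0.0019  0.2132] turn rad -0.0033 F [ 0.08  0.27 -3.07] w 49.4
t 8.12 pos [ 0.5301 -0.1131  0.3172] yaw 159.81 | shift [-0.0017 -0.0019  0.2132] turn rad -0.0033 F [ 0.08  0.27 -3.07] w 49.4
3185 201 305 209 311
z pct [-0.0267509  -0.02601589 -0.02031984 -0.00295631]
0 (array([ 501.3, -196.5]), array([64.7, 79.7]), 69.7)
```

View pics/g2.png

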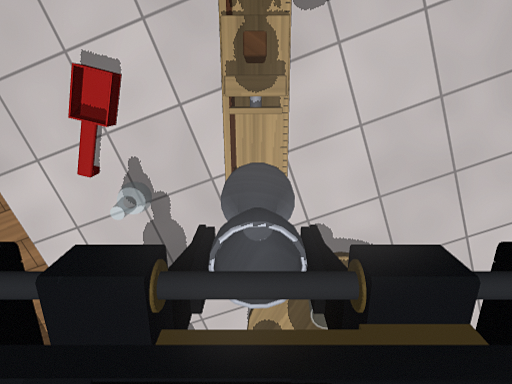

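```bash

python3 -m crank '[[-0.0015,-0.002,0.02,0],[0,0,0.03,0],[0,0,0.035,0],[0,0,0.035,0],[0,0,0.035,0]]' >/dev/null
python3 -m crank '[[0,0,0.025,0],[0,0,0.015,0],[0,0,0.005,0],[0,0,0,0],[0,0,0,0]]' 
python3 - <<'E'
from h import *
s,c=wcap("g3");goto(s,.5304,-.1155,.104)
W=cloud(c)
m=(W[...,2]>.06)&(W[...,2]<.075)&(abs(W[...,0]-.5)<.1)&(W[...,1]<0)&(W[...,1]>-.3);t=W[m];b=t[t[:,1]<-.12];print(rect(b) if len(b) else 0)
t=capture=None
from station import capture
for n in('scene','top'):
  t=capture(n);pickle.dump(t,open(n+'p.pkl','wb'))
  cv2.imwrite('pics/%sp.png'%n,t['pixels'][:,:,::-1])
i=load('scenep')["pixels"][:,:,::-1]
cv2.imwrite('pics/scp.png',cv2.resize(i[200:330,130:270],None,fx=5,fy=4.6,interpolation=cv2.INTER_CUBIC))
E
```

```text
time_s: 9.0
tcp_pos: [0.5323, -0.115, 0.1195]
ee_rot: [[-0.939, 0.343, 0.002], [0.343, 0.939, -0.0], [-0.002, 0.0, -1.0]]
wrist_force: [0.7, 0.0, -1.8]
gripper_width: 0.561
t 9.0 pos [ 0.5323 -0.115   0.1195] yaw 159.93 | shift [ 0.0016 -0.0011  0.0155] turn rad -0.0012 F [ 0.68  0.   -1.82] w 48.8
(array([ 505.2, -172.5]), array([118.5,  81.1]), 80.6)
```

View pics/scp.png

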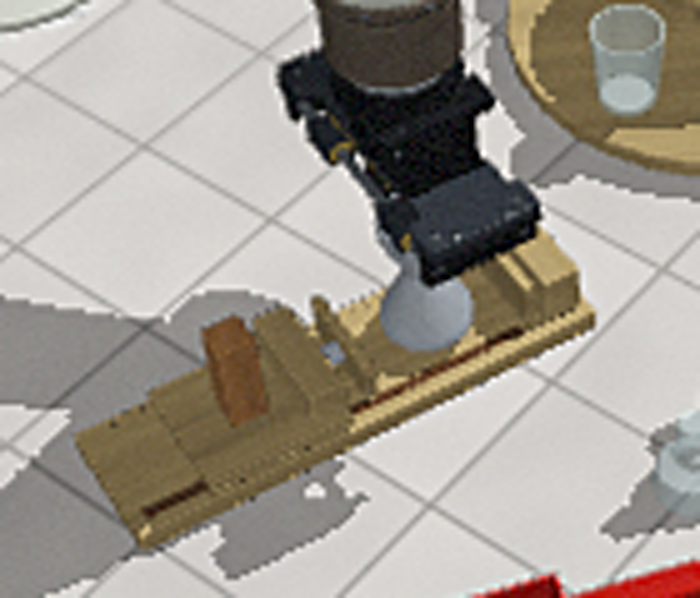

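View pics/g3.png

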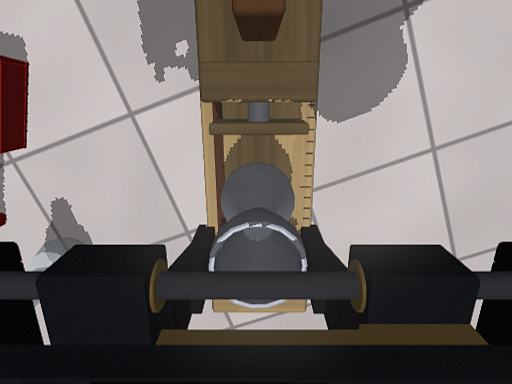

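```bash

python3 -m crank '[[0,0,0.006,0],[0,0,0.003,0],[0,0,0.001,0],[0,0,0,0]]'|grep -E "pos|force"
python3 -m crank '[[0,0,0.002,0],[0,0,0,0],[0,0,0,0]]'|grep -E "pos|force"
python3 -m crank '[[0,0,0,0]]'|grep -E "pos|force"
```

```text
tcp_pos: [0.5309, -0.1157, 0.1082]
wrist_force: [0.1, -0.2, -2.4]
tcp_pos: [0.5312, -0.1157, 0.1064]
wrist_force: [0.4, 0.5, -3.2]
tcp_pos: [0.5314, -0.1157, 0.1066]
wrist_force: [0.1, -0.4, -3.1]
```

```bash

python3 -m crank '[[0,0,0.001,0],[0,0,0,0],[0,0,0,0]]'|grep -E "pos|force"
python3 -m crank '[[0,0,0.001,0],[0,0,0,0],[0,0,0,0]]'|grep -E "pos|force"

```

```text
tcp_pos: [0.5312, -0.1156, 0.1055]
wrist_force: [-0.7, -0.2, -2.1]
tcp_pos: [0.5312, -0.1156, 0.1045]
wrist_force: [-0.2, -0.3, -2.7]
```

```bash

for i in 1 ; do python3 -m crank '[[0,0,0.001,0],[0,0,0,0],[0,0,0,0]]'|grep -E "pos|force"; done
python3 -m crank '[[0,0,0,0]]'|grep -E "pos|force"

```

```text
tcp_pos: [0.5315, -0.1156, 0.1037]
wrist_force: [1.0, -0.6, -1.0]
tcp_pos: [0.5315, -0.1156, 0.1037]
wrist_force: [0.2, -0.1, -1.3]
```

```bash

python3 -m crank '[[0,0,0.0005,0],[0,0,0,0],[0,0,0,0]]'|grep -E "pos|force"
python3 -m crank '[[0,0,0,0]]'|grep -E "pos|force"

```

```text
tcp_pos: [0.5316, -0.1155, 0.1036]
wrist_force: [-0.4, 1.1, 3.7]
tcp_pos: [0.5317, -0.1155, 0.1036]
wrist_force: [-0.7, 1.1, 3.4]
```

Contact with the bed: the force went from about −2.7 to +3.5 N. I'll open, wait, and lift straight up.

```bash

python3 -m crank '[[0,0,0,0],[0,0,0,0],[0,0,0,0],[0,0,0,0],[0,0,0,0]]' 0.087|grep -E "force|width"
python3 -m crank '[[0,0,0,0],[0,0,0,0],[0,0,0,0],[0,0,0,0],[0,0,0,0]]' |grep -E "force|width"
python3 -m crank '[[0,0,-0.01,0],[0,0,-0.02,0],[0,0,-0.03,0],[0,0,-0.03,0],[0,0,-0.03,0]]' >/dev/null
python3 -m crank '[[0,0,-0.02,0],[0,-0.03,-0.01,0],[0,-0.03,0,0],[0,0,0,0],[0,0,0,0]]' |grep -E "pos|time"
python3 - <<'E'
from h import *
s,c=wcap("p1");W=cloud(c)
m=(W[...,2]>.115)&(W[...,2]<.145)&(abs(W[...,0]-.531)<.05)&(abs(W[...,1]+.1155)<.05);t=W[m]
k=np.median(np.sort(t[:,2])[-150:]);t=t[t[:,2]>k-.004];print(len(t),k,cv2.minEnclosingCircle((t[:,:2]*1000).astype(np.float32)))
m=(W[...,2]>.058)&(W[...,2]<.072)&(abs(W[...,0]-.5)<.1)&(W[...,1]<0)&(W[...,1]>-.3);t=W[m]
u=np.array([np.cos(np.radians(70.1)),np.sin(np.radians(70.1))]);o=np.array([.5088,-.1752])
g=(t[:,:2]-o)@u;h,b=np.histogram(g,bins=np.arange(-.1,.18,.004));print([(round(b[i]*1000),int(h[i])) for i in range(len(h)) if h[i]])
t=W[(W[...,2]>.108)&(W[...,2]<.118)&(abs(W[...,0]-.487)<.04)&(abs(W[...,1]+.239)<.04)];print("post",rect(t) if len(t)>3 else 0)
goto(s,.45,-.34,.2)
E
```

```text
wrist_force: [-0.4, 0.5, -0.4]
gripper_width: 0.854
wrist_force: [-0.6, 0.7, -0.1]
gripper_width: 0.996
time_s: 12.65
tcp_pos: [0.5101, -0.1729, 0.254]
483 0.12977854734059793 ((531.1246337890625, -115.24278259277344), 25.279569625854492)
[(-40, 166), (-36, 263), (-32, 228), (-28, 267), (-24, 224), (-20, 264), (-16, 188), (0, 157), (4, 206), (8, 61), (44, 19), (48, 93), (52, 81), (56, 43), (60, 21), (64, 5), (116, 39), (120, 79), (124, 67), (128, 135), (132, 213), (136, 169), (140, 66)]
post (array([ 486.4, -238.3]), array([25.9, 25.5]), 70.2)
t 12.65 pos [ 0.5101 -0.1729  0.254 ] yaw 159.7 | shift [-0.0015 -0.1776  0.054 ] turn rad -0.0051 F [ 0.61 -0.11  0.55] w 86.9
```

View pics/p1.png

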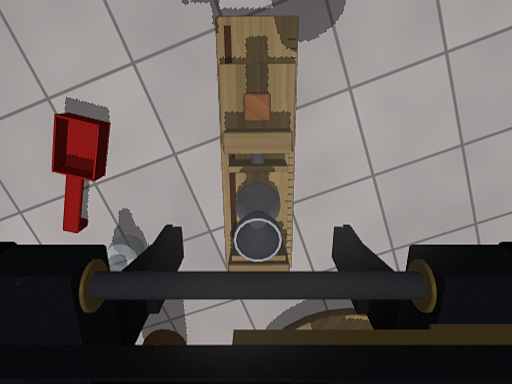

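```bash

python3 -m crank '[[0,-0.035,0,0],[0,-0.035,0,0],[0,-0.035,0,0],[0,-0.013,0,0],[0,0,0,0]]' 0 >/dev/null
python3 -m crank '[[0,0,0.03,0],[0,0,0.03,0],[0,0,0.03,0],[0,0,0.02,0],[0,0,0,0]]'|grep -E "pos|force|width"
python3 -c "
from h import *;from station import sense
goto(sense(),.4697,-.2833,.075)"
```

```text
tcp_pos: [0.4675, -0.2802, 0.1383]
wrist_force: [-1.4, 0.2, -0.8]
gripper_width: 0.323
t 13.53 pos [ 0.4675 -0.2802  0.1383] yaw 159.86 | shift [-0.0038 -0.0022  0.0633] turn rad -0.0024 F [-1.41  0.2  -0.83] w 28.1
```

```bash

python3 -m crank '[[-0.003,-0.002,0,0],[0,0,0,0],[0,0,0,0],[0,0,0,0],[0,0,0,0]]' 0|grep -E "pos|force|width"
python3 -m crank '[[0,0,0.02,0],[0,0,0.02,0],[0,0,0.02,0],[0,0,0,0],[0,0,0,0]]'|grep -E "pos|force|width"
python3 -c "
from h import *
s,c=wcap('q1')
goto(s,.4697,-.2833,.075)"
```

```text
tcp_pos: [0.4727, -0.2857, 0.1443]
wrist_force: [-0.2, 0.2, 0.3]
gripper_width: 0.019
tcp_pos: [0.4717, -0.2857, 0.083]
wrist_force: [-0.0, -0.5, 1.7]
gripper_width: 0.002
t 14.37 pos [ 0.4717 -0.2857  0.083 ] yaw 159.84 | shift [0.0027 0.0016 0.008 ] turn rad -0.0028 F [-0.02 -0.46  1.66] w 0.2
```

View pics/q1.png

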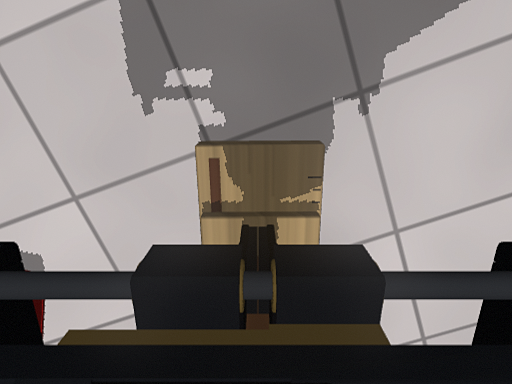

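```bash

python3 -m crank '[[0.0025,0.005,0.008,0],[0,0.006,0,0],[0,0.004,0,0],[0,0,0,0],[0,0,0,0]]'|grep -E "pos|force"
python3 -m crank '[[0,0.002,0,0],[0,0.002,0,0],[0,0,0,0],[0,0,0,0]]'|grep -E "pos|force"
python3 -m crank '[[0,0.002,0,0],[0,0.002,0,0],[0,0,0,0],[0,0,0,0]]'|grep -E "pos|force"

```

```text
tcp_pos: [0.4754, -0.2703, 0.0756]
wrist_force: [0.4, 0.6, 0.2]
tcp_pos: [0.4763, -0.2669, 0.0751]
wrist_force: [0.5, -0.2, -0.4]
tcp_pos: [0.4777, -0.2631, 0.075]
wrist_force: [-0.4, 0.0, -0.1]
```

```bash
cat > st.py <<'E'
from h import *;from station import sense
s=sense();u=np.array([.3404,.9403]);p=s["tcp_pos"][:2]-[.5088,-.1752]
f=s["wrist_force"][:2]
print("t %.2f gy %.2f gx %.2f z %.1f  F_u %.2f F_x %.2f Fz %.2f M %s"%(s["time_s"],1000*p@u,1000*(p@[.9403,-.3404]),1000*s["tcp_pos"][2],f@u,f@[.9403,-.3404],s["wrist_force"][2],s["moment"].round(2)))
E
for i in 1 2; do :; done
python3 -m crank '[[0,0.002,0,0],[0,0.002,0,0],[0,0,0,0]]'>/dev/null; python3 st.py
python3 -m crank '[[0,0.002,0,0],[0,0.002,0,0],[0,0,0,0]]'>/dev/null; python3 st.py
python3 -m crank '[[0,0.002,0,0],[0,0.002,0,0],[0,0,0,0]]'>/dev/null; python3 st.py
```

```text
t 15.75 gy -89.72 gx 0.59 z 75.0  F_u -3.65 F_x -0.24 Fz 0.01 M [-0.95  0.21  0.01]
t 16.00 gy -85.93 gx 0.61 z 75.0  F_u -4.93 F_x 1.60 Fz 0.01 M [-1.29  0.36  0.02]
t 16.25 gy -81.88 gx 0.62 z 75.1  F_u -4.55 F_x 0.16 Fz -0.12 M [-1.36  0.32 -0.02]
```

```bash

python3 -m crank '[[0,0.002,0,0],[0,0.002,0,0],[0,0.002,0,0],[0,0.002,0,0]]'>/dev/null; python3 st.py
python3 -m crank '[[0,0.002,0,0],[0,0.001,0,0],[0,0,0,0]]'>/dev/null; python3 st.py
python3 -m crank '[[0,0.001,0,0],[0,0.001,0,0],[0,0,0,0]]'>/dev/null; python3 st.py
python3 -m crank '[[0,0.001,0,0],[0,0.001,0,0],[0,0,0,0]]'>/dev/null; python3 st.py
python3 -m crank '[[0,0.001,0,0],[0,0.001,0,0],[0,0,0,0]]'>/dev/null; python3 st.py
python3 -m crank '[[0,0.001,0,0],[0,0.001,0,0],[0,0,0,0]]'>/dev/null; python3 st.py
```

```text
t 16.58 gy -74.16 gx 0.60 z 75.0  F_u -6.60 F_x 1.47 Fz -1.44 M [-1.69  0.42  0.04]
t 16.83 gy -70.93 gx 0.58 z 75.0  F_u -4.02 F_x 1.22 Fz -1.06 M [-1.3   0.34  0.02]
t 17.08 gy -69.01 gx 0.57 z 75.0  F_u -4.88 F_x 0.52 Fz -0.64 M [-1.48  0.42  0.05]
t 17.33 gy -67.03 gx 0.56 z 75.0  F_u -4.32 F_x 0.01 Fz -0.62 M [-1.43  0.44  0.01]
t 17.58 gy -65.30 gx 0.58 z 75.1  F_u -6.49 F_x 0.40 Fz -1.47 M [-1.78  0.47  0.01]
t 17.83 gy -63.42 gx 0.56 z 75.0  F_u -6.98 F_x 1.13 Fz -0.49 M [-1.9   0.5   0.05]
```

```bash

python3 -m crank '[[0,0.001,0,0],[0,0.001,0,0],[0,0.001,0,0],[0,0.001,0,0],[0,0,0,0]]'>/dev/null; python3 st.py
python3 -m crank '[[0,0.001,0,0],[0,0.001,0,0],[0,0.001,0,0],[0,0.001,0,0],[0,0,0,0]]'>/dev/null; python3 st.py
python3 - <<'E'
from h import *
from station import capture
c=capture("scene");pickle.dump(c,open("sq.pkl","wb"))
i=c["pixels"][:,:,::-1]
cv2.imwrite('pics/sq.png',cv2.resize(i[200:330,130:270],None,fx=5,fy=4.6,interpolation=cv2.INTER_CUBIC))
E
```

```text
t 18.25 gy -59.46 gx 0.57 z 75.1  F_u -7.14 F_x 1.08 Fz -0.64 M [-1.85  0.46  0.06]
t 18.67 gy -55.47 gx 0.55 z 75.1  F_u -7.40 F_x 1.07 Fz -0.61 M [-1.9   0.5   0.07]
```

View pics/sq.png

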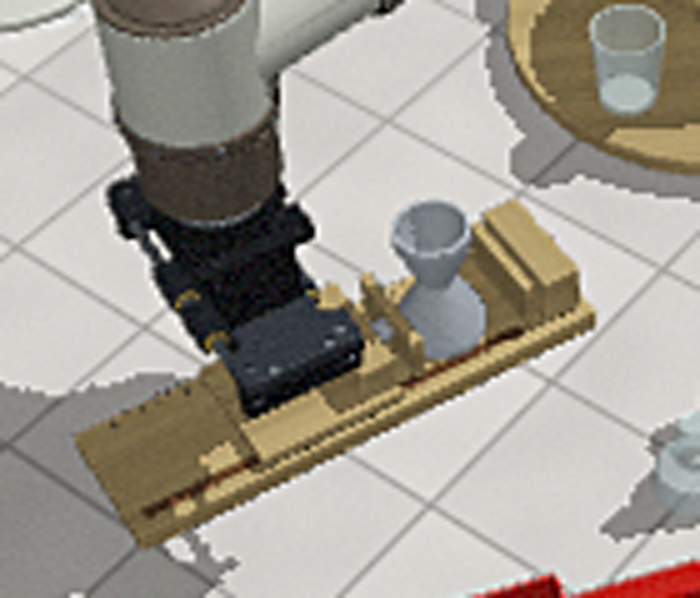

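```bash

python3 -m crank '[[0,0.001,0,0],[0,0.001,0,0],[0,0.001,0,0],[0,0.001,0,0],[0,0,0,0]]'>/dev/null; python3 st.py
python3 -m crank '[[0,0.001,0,0],[0,0.001,0,0],[0,0.001,0,0],[0,0,0,0],[0,0,0,0]]'>/dev/null; python3 st.py
python3 -m crank '[[0,0.001,0,0],[0,0.001,0,0],[0,0,0,0],[0,0,0,0]]'>/dev/null; python3 st.py
python3 -m crank '[[0,0.001,0,0],[0,0,0,0],[0,0,0,0]]'>/dev/null; python3 st.py
```

```text
t 19.13 gy -51.47 gx 0.57 z 75.1  F_u -8.42 F_x 0.03 Fz -0.27 M [-1.92  0.48  0.03]
t 19.55 gy -48.49 gx 0.54 z 75.0  F_u -6.63 F_x 1.20 Fz 0.06 M [-1.91  0.52  0.04]
t 19.88 gy -46.49 gx 0.53 z 75.0  F_u -6.34 F_x 1.13 Fz -1.11 M [-1.88  0.54  0.06]
t 20.13 gy -45.54 gx 0.53 z 75.0  F_u -6.21 F_x 1.22 Fz -0.19 M [-1.89  0.5   0.1 ]
```

Now in 0.5–1 mm steps, watching the moment (−1.9 now; pad contact should add about 0.85).

```bash

python3 -m crank '[[0,0.001,0,0],[0,0,0,0],[0,0,0,0]]'>/dev/null; python3 st.py
python3 -m crank '[[0,0.001,0,0],[0,0,0,0],[0,0,0,0]]'>/dev/null; python3 st.py
python3 -m crank '[[0,0.0005,0,0],[0,0,0,0],[0,0,0,0]]'>/dev/null; python3 st.py
python3 -m crank '[[0,0.0005,0,0],[0,0,0,0],[0,0,0,0]]'>/dev/null; python3 st.py
```

```text
t 20.38 gy -44.51 gx 0.51 z 75.0  F_u -7.79 F_x 0.30 Fz -1.09 M [-1.95  0.48  0.06]
t 20.63 gy -43.54 gx 0.54 z 75.0  F_u -6.52 F_x 0.41 Fz -0.47 M [-1.83  0.5   0.1 ]
t 20.88 gy -43.08 gx 0.54 z 75.1  F_u -7.81 F_x 0.59 Fz -1.50 M [-2.02  0.57  0.05]
t 21.13 gy -42.60 gx 0.55 z 75.1  F_u -7.89 F_x 1.05 Fz -0.59 M [-1.98  0.52  0.05]
```

```bash

python3 -m crank '[[0,0.0005,0,0],[0,0,0,0],[0,0,0,0]]'>/dev/null; python3 st.py
python3 -m crank '[[0,0.0005,0,0],[0,0,0,0],[0,0,0,0]]'>/dev/null; python3 st.py
python3 -m crank '[[0,0.0005,0,0],[0,0,0,0],[0,0,0,0]]'>/dev/null; python3 st.py
```

```text
t 21.38 gy -42.12 gx 0.55 z 75.1  F_u -7.22 F_x 0.90 Fz -0.16 M [-2.07  0.46  0.03]
t 21.63 gy -41.60 gx 0.54 z 75.1  F_u -7.33 F_x 1.25 Fz -0.14 M [-2.04  0.53  0.11]
t 21.88 gy -41.12 gx 0.52 z 75.0  F_u -6.98 F_x 0.35 Fz -0.36 M [-2.03  0.51  0.07]
```

```bash

python3 -m crank '[[0,0.0005,0,0],[0,0,0,0],[0,0,0,0]]'>/dev/null; python3 st.py
python3 -m crank '[[0,0.0005,0,0],[0,0,0,0],[0,0,0,0]]'>/dev/null; python3 st.py
```

```text
t 22.13 gy -40.61 gx 0.54 z 75.0  F_u -8.20 F_x 0.39 Fz -0.57 M [-2.06  0.57  0.07]
t 22.38 gy -40.26 gx 0.53 z 75.0  F_u -8.11 F_x 1.40 Fz -0.52 M [-2.21  0.55  0.04]
```

```bash

python3 - <<'E'
from h import *
from station import capture
c=capture("scene")
i=c["pixels"][:,:,::-1]
cv2.imwrite('pics/sq2.png',cv2.resize(i[230:300,190:265],None,fx=8,fy=8,interpolation=cv2.INTER_CUBIC))
E
```

```text
(no output)
```

View pics/sq2.png

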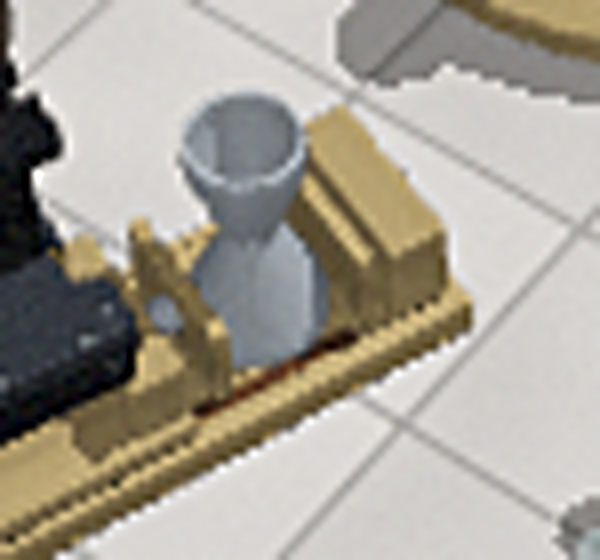

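```bash

python3 -m crank '[[0,0.0005,0,0],[0,0,0,0],[0,0,0,0]]'>/dev/null; python3 st.py
python3 -m crank '[[0,0,0,0],[0,0,0,0]]'>/dev/null; python3 st.py
```

```text
t 22.68 gy -40.08 gx 0.55 z 75.1  F_u -9.09 F_x 0.59 Fz -0.84 M [-2.55  0.55  0.09]
t 22.85 gy -40.14 gx 0.49 z 75.0  F_u -9.73 F_x 1.52 Fz -1.39 M [-2.61  0.61  0.08]
```

```bash

python3 -m crank '[[0,0.0005,0,0],[0,0,0,0],[0,0,0,0]]'>/dev/null; python3 st.py
python3 -m crank '[[0,0,0,0],[0,0,0,0]]'>/dev/null; python3 st.py
```

```text
t 23.10 gy -39.74 gx 0.52 z 75.1  F_u -10.90 F_x 2.26 Fz -1.04 M [-2.76  0.61  0.05]
t 23.27 gy -39.74 gx 0.54 z 75.1  F_u -10.92 F_x 0.93 Fz -0.69 M [-2.77  0.6   0.05]
```

```bash

python3 -m crank '[[0,0.0005,0,0],[0,0,0,0],[0,0,0,0]]'>/dev/null; python3 st.py
python3 -m crank '[[0,0.0005,0,0],[0,0,0,0],[0,0,0,0]]'>/dev/null; python3 st.py
```

```text
t 23.52 gy -39.32 gx 0.49 z 75.1  F_u -10.89 F_x 1.28 Fz -0.78 M [-2.86  0.63  0.14]
t 23.77 gy -38.87 gx 0.51 z 75.1  F_u -11.31 F_x 1.61 Fz 0.30 M [-2.95  0.76  0.11]
```

```bash

python3 -m crank '[[0,0.0005,0,0],[0,0,0,0],[0,0,0,0]]'>/dev/null; python3 st.py
python3 -m crank '[[0,-0.001,0,0],[0,-0.001,0,0],[0,-0.002,0,0],[0,-0.005,0,0],[0,-0.01,0,0]]'>/dev/null; python3 st.py
python3 -m crank '[[0,-0.015,0,0],[0,0,-0.02,0],[0,0,-0.03,0],[0,0,-0.035,0],[0,0,-0.035,0]]'>/dev/null
python3 -m crank '[[0,0,-0.035,0],[0,0,-0.03,0],[0,0.035,0,0],[0,0,0,0],[0,0,0,0]]'>/dev/null;python3 st.py
python3 - <<'E'
from h import *
from station import capture
s,c=wcap("f1");W=cloud(c)
o=np.array([.5088,-.1752]);u=np.array([.3404,.9403]);x=np.array([.9403,-.3404])
for n,W in(("wrist",W),("top",cloud(capture("top"))),("scene",cloud(capture("scene")))):
    G=np.stack([(W[...,:2]-o)@x,(W[...,:2]-o)@u,W[...,2]],-1)*1000
    t=G[(G[...,2]>115)&(G[...,2]<145)&(abs(G[...,0])<45)&(abs(G[...,1]-90)<50)]
    k=np.median(np.sort(t[:,2])[-60:]);t=t[t[:,2]>k-4];print(n,len(t),k,cv2.minEnclosingCircle(t[:,:2].astype(np.float32)))
    t=G[(G[...,2]>108)&(G[...,2]<119)&(abs(G[...,0])<25)&(abs(G[...,1]+16)<25)]
    if len(t): print("post gy",t[:,1].min(),t[:,1].max())
c=capture("scene");i=c["pixels"][:,:,::-1];cv2.imwrite('pics/scene_f.png',i)
cv2.imwrite('pics/sf.png',cv2.resize(i[225:305,180:265],None,fx=7,fy=7,interpolation=cv2.INTER_CUBIC))
cv2.imwrite('pics/topf.png',capture("top")["pixels"][:,:,::-1])
E
```

```text
t 24.02 gy -38.38 gx 0.51 z 75.1  F_u -9.99 F_x 1.00 Fz -0.32 M [-2.97  0.63  0.09]
t 24.43 gy -54.83 gx 1.05 z 75.1  F_u -0.68 F_x 0.16 Fz -0.44 M [0.03 0.05 0.01]
t 25.27 gy -34.62 gx 0.72 z 260.3  F_u -0.79 F_x 0.00 Fz -1.00 M [-0.    0.05 -0.07]
wrist 4 129.6682794362319 ((0.743195652961731, 114.8646469116211), 0.9433072805404663)
post gy -28.451235756737844 -3.3321128869459415
top 26 128.16904187716648 ((-4.035531997680664, 104.50746154785156), 20.765499114990234)
scene 65 129.59733696511188 ((3.655238151550293, 92.31790161132812), 26.938644409179688)
post gy -28.501818679656456 -2.2944904929108323
```

View pics/sf.png

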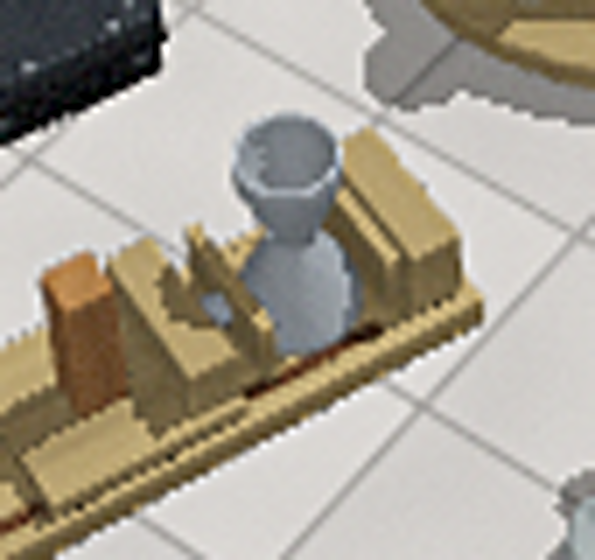

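View pics/f1.png

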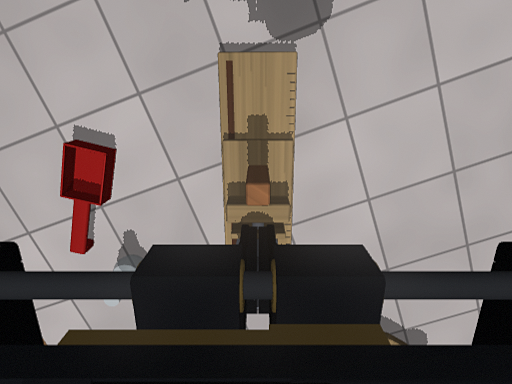

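View pics/topf.png

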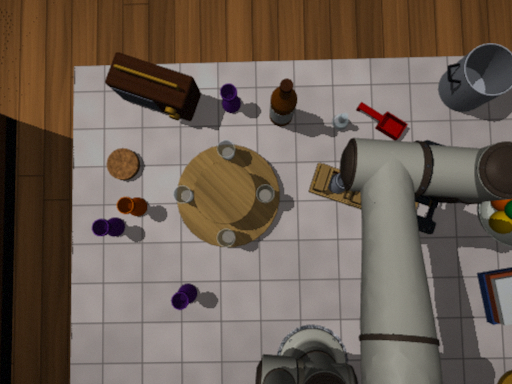

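```bash

python3 -m crank '[[0,0.03,0,0],[0,0.04,0,0],[0,0.03,0,0],[0,0,0,0],[0,0,0,0]]'>/dev/null;python3 st.py
python3 - <<'E'
from h import *
from station import capture
s,c=wcap("f2");W=cloud(c)
o=np.array([.5088,-.1752]);u=np.array([.3404,.9403]);x=np.array([.9403,-.3404])
for n,W in(("wrist",W),("scene",cloud(capture("scene")))):
    G=np.stack([(W[...,:2]-o)@x,(W[...,:2]-o)@u,W[...,2]],-1)*1000
    t=G[(G[...,2]>115)&(G[...,2]<145)&(abs(G[...,0])<45)&(abs(G[...,1]-90)<50)]
    k=np.median(np.sort(t[:,2])[-100:]);t=t[t[:,2]>k-4];print(n,len(t),k,cv2.minEnclosingCircle(t[:,:2].astype(np.float32)))
    t=G[(G[...,2]>58)&(G[...,2]<72)&(abs(G[...,0])<25)&(G[...,1]>-60)&(G[...,1]<170)]
    h,b=np.histogram(t[:,1],bins=np.arange(-40,170,2));print([(int(b[i]),int(h[i])) for i in range(len(h)) if h[i]])
E
```

```text
t 25.93 gy 65.44 gx 1.30 z 259.5  F_u -0.88 F_x 0.96 Fz -0.22 M [-0.04  0.01  0.02]
wrist 431 129.98232038535417 ((1.6179543733596802, 91.44039916992188), 25.238529205322266)
[(14, 87), (16, 88), (18, 78), (20, 57), (22, 85), (24, 87), (26, 88), (28, 53), (30, 77), (32, 85), (34, 85), (36, 48), (38, 82), (52, 17), (54, 101), (56, 56), (58, 84), (60, 43), (72, 3), (74, 22), (76, 44), (78, 51), (80, 26), (82, 14), (84, 5), (86, 2), (130, 1), (132, 3), (134, 6), (136, 10), (138, 12), (140, 13), (142, 14), (144, 8), (146, 9), (148, 5), (150, 7), (152, 8), (154, 6), (156, 5), (158, 2)]
scene 77 127.66240288720977 ((3.8016116619110107, 91.64644622802734), 26.395427703857422)
[(-30, 1), (-28, 5), (-26, 4), (-22, 3), (-18, 2), (-16, 2), (-14, 2), (-12, 2), (-10, 1), (-8, 2), (-6, 1), (-4, 3), (12, 1), (14, 9), (16, 10), (18, 8), (20, 10), (22, 6), (24, 8), (26, 6), (28, 8), (30, 9), (32, 10), (34, 7), (36, 4), (38, 10), (40, 2), (52, 1), (54, 7), (56, 11), (58, 5), (60, 7), (62, 2), (72, 3), (74, 3), (76, 5), (78, 3), (80, 8), (82, 3), (84, 4), (86, 3), (88, 4), (92, 3), (94, 2), (96, 2), (98, 2), (100, 2), (102, 1), (104, 2), (106, 2), (108, 1), (120, 3), (122, 7), (124, 8), (126, 5), (128, 4), (130, 5), (132, 9), (134, 8), (136, 8), (138, 7), (140, 6), (142, 10), (144, 4), (146, 8), (148, 10), (150, 5), (152, 7), (154, 9), (156, 6), (158, 3)]
```

View pics/f2.png

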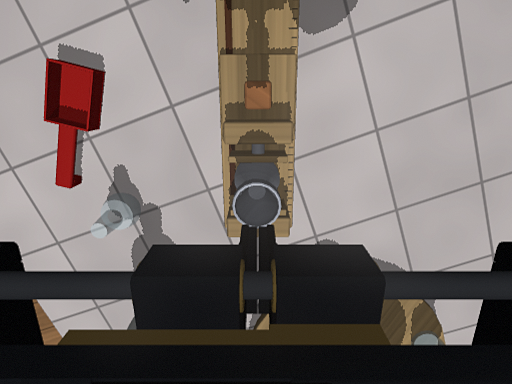

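```bash
python3 -c "
from station import finish_job;print(finish_job())"
```

```text
the job is handed in; nothing more can be done
None
```

The jigger is standing upright on the gauge bed, lightly held between the moving jaw's foot and the sprung pad. I handed the job in at about 26 s.

**What I did**
- I gripped the jigger by its top band and lifted it off the upper tier. It went down on the bed 64 mm along, in the middle of the gap between foot and pad.
- I then pushed the post from behind with the fingers shut. The force rose at each stage:
  - sliding the jaw alone: about 5 N
  - once the foot met the jigger: about 7 N
  - once the jigger met the pad: about 11 N, where it levelled off
- I pushed about 2 mm further after the pad started to press back, then backed off.

**Last checks**
- **Upright:** the rim is at z = 0.130 m, 25 mm in radius and centred 91.4 mm along the gauge.
- **Pad:** the sum of the jaw's travel puts the pad about 2 mm back. The wrist picture suggests about 3 mm, and the pad's travel is 4 mm, so both put it short of its hard stop.
- **Jaw:** it stayed where I left it, and the force on the arm fell back to about zero.
- **Other things:** the bottle, stopper, scoop and glasses look unmoved in the pictures.

**Where the measurements disagreed**
- The top camera put objects up to 5 mm away from where the wrist and scene cameras put them, so I worked from the wrist camera.
- After the arm moved away, the top camera's view of the jigger was partly blocked by the arm, so its last rim reading is not usable.
- The scene camera's last rim height was 2 mm lower than the wrist camera's.

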